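# Hang the thermometer case on the hook inside the low shelf locker

### The arm

A 6-joint arm with a two-finger parallel gripper is mounted at the origin on the work surface. World frame = base frame: x ahead of the robot, y to its left, z up, the work surface at z = 0. Lengths are in m, angles in rad, forces in N, time in s.
With the tool pointing down it reaches from about 0.35 to 0.775 m from the base axis. Payload 7.3 kg.
Tool frame: the origin (TCP) lies on the centre line of the jaws, within the pads' length; the fingertips stand 25 mm ahead of it and the grasp point (between the pads) lies 6 mm ahead of it; z points along the fingers, y is the line along which they close (so a half turn about z gives the same grasp; the last joint's range is limited). The gripper opens to 92 mm and grips with 3 to 60 N. Pads are 19 mm wide; open, the fingers measure 130 mm over their backs; the gripper's body (75 mm by 190 mm) begins 47 mm behind the grasp point.
Start: joints at [1.128, 0.342, 1.524, -0, 1.275, -0.146], TCP at [0.154, 0.502, 0.252] pointing down, gripper open.
Joint ranges: [-2.53, 2.53], [-0.77, 2.02], [0.04, 2.7], [-1, 4.14], [0.28, 2.66], [-3.11, 3.11]. Speed limits (rad/s): [2.57, 2.57, 3.14, 3.14, 3.14, 3.14].

### API

Orientations are given as a 3x3 rotation matrix whose columns are the frame's x, y, z axes.
In Python, from plant import manip, eyes gives the robot as it stands.
- The arm moves only by the shell command python3 -m inch 'ROWS' [FORCE]. ROWS is a JSON object of lists of equal length, an entry for each row: "slide": the shift along the tool's x, y, z in units of 0.025 m (1.0 is 0.025 m), a list of three; "turn": the turn, a rotation vector about the tool's x, y, z in units of 0.1 rad (1.0 is 0.1 rad), a list of three; "grip": the opening, from 0 (shut) to 1 (fully open). In form: {"slide": [[dx, dy, dz], ...], "turn": [[ax, ay, az], ...], "grip": [grip, ...]}. A call has 1 to 20 rows; each row shifts and turns the commanded pose from where the row before left it, along the tool's axes as they then stand; what a row does not reach is not made up. A row lasts 1/10 s, in which the tool goes at most 50 mm and 8.59 degrees, less where a joint would pass 70% of its speed; a pose out of reach is approached as far as the arm can. A call with a number of a shift or a turn outside -1 to 1 is refused whole. A call with a gripper value outside its range is refused whole. The fingers move at their own pace and stop on an object; FORCE is the grip in N (left out, the last holds). Time passes only in rows, so rows that do not move let the fingers close. It gives the time, the measured TCP pose, the force, the opening and the grip force at its end, in the units of the state.
- manip.sense(): the state, without advancing time (a new reading comes with each control period).
- eyes.get_image(name): name is "scene" or "top"; returns (picture, depth): 384x512x3 uint8, red, green, blue; 384x512 float32, m along the optical axis (not along the pixel's ray), 0 where there is no reading.
- eyes.get_calibration(name): a dict with "K" (3x3 intrinsics, pixels), "dist" ([k1, k2, p1, p2, k3] as OpenCV has them; the pictures are not rectified), "R" (3x3) and "t" (3): a world point X has camera coordinates R X + t. Camera axes: x right, y down, z forward; pixel columns grow to the right and rows downward; lengths in m; the calibration is good to about 2 mm. A picture is of the moment at which its call begins. get_calibration takes no time and is no camera call.
- manip.finish_job(): hands the job in; it is judged then, once.
The state is a dict: "clock": time; "joint_positions": joint angles; "dq": joint speeds; "joint_torque": joint torques, N m; "position": TCP position; "ee_rot": TCP orientation; "force": force on the tool from outside, world axes, zero at the start; "wrist_torque": the same for the moment, N m; "opening": finger opening in m; "grip_force": force on a finger pad.
Only numpy, scipy, OpenCV 4.12 (cv2) and the standard library are available. Lean on these libraries where they do the work, as an engineer would, in place of code of your own. Each camera call takes 0.05 s, during which the arm holds its last target. There are 200 camera calls.

### The job

Put the black meat-thermometer case away: pick it up from the shelf, bring its wire eye in under the front lip of the low steel locker, past the sprung keeper of the hook under the roof, and leave it hanging by the eye in the hook's notch, upright, free and still, with the keeper closed behind it. Be gentle with the hook: feel your way rather than ramming it (it takes no more than 10 N), and leave the other things on the shelf where they are.

Things in the scene. Friction and masses are not known exactly. Their poses are not given: they have to be found in the camera images.
- case: Thermometer hard case, black plastic box 125 long (x) x 26 wide (y) x 30 high (z) mm, about 0.11 kg, with a steel wire eye on its +x end. It lies flat on the shelf. Origin: centre of the underside of the box; x points along the case to the eye, z up as it lies.
- case_eye (a point): Middle of the end bar of the case's wire eye, 105.5 mm from the case's origin along its x, 15 mm above its underside. The eye is a flat loop of 5 mm wire in the case's x-y plane, opening 22 mm wide (y), from the box end (x = 62.5 mm) to the end bar (inner edge x = 103 mm); the end bar runs along y. Hung by the end bar, the case reaches 168 mm below it.
- locker: Low stainless locker fixed on the shelf, 240 wide (y) x 150 deep (x) x 270 high (z) mm, 4 mm sheet, open at front and back. Origin: middle of its lower front edge; x points in through the front opening, z up. Its middle plane is y = 0. Roof underside at z = 262 mm; a 28 mm slot runs along x in the roof's middle. All x, y, z of the hook below are in this frame.
- lip (a point): Middle of the lower edge of the front lip, a 4 mm sheet hanging from the roof's front edge over the full width; locker coordinates 0, 0, 218 mm. The eye has to come in under it and rise behind it, with the case tilted, eye end up.
- track (a point): Middle of the hook's slide track at roof height; locker coordinates 90, 0, 262 mm. The hook is clamped on this track, up to 20 mm nearer or deeper; its depth is NOT measured and has to be felt or seen (square plate with a round black knob on the roof over the slot, centred at P + 25 mm, P as below). The clamp does not slip under gentle forces.
- seat_mid (a point): Where the eye's bar rests if the hook is mid-track; locker coordinates 74.5, 0, 195.5 mm. Hook of 6 mm bar in the plane y = 0: front prong at x = P (axis; P = 45 to 85 mm, unmeasured), top z = 209 mm; V-shaped notch centred at P + 9.5, 13 mm wide at the top; then a level part (top z = 209) from P + 19 back to a leg at P + 47 up to the roof. An eye left on the level part is not hung.
- keeper_mid (a point): Pin of the hook's keeper if the hook stood mid-track; locker coordinates 70.5, 0, 250 mm (really x = P + 5.5). The keeper is a steel tongue 9 wide, 3 thick, hanging 43 mm down from the pin, just behind the prong. It swings inwards only (+x), against a light spring (1 to 2 N at its end, up to 5 N near the pin), and springs shut once the eye's bar is down in the seat below it.
- caddy: Bystander: grey plastic caddy with three flip-top lids, 130 x 190 x 81 mm; origin under its centre.
- spatula: Bystander: spatula with wooden handle, 300 mm long, lying on the shelf.
- brush: Bystander: basting brush, 220 mm long, lying on the shelf.
- jar: Bystander: small glass jar, 46 mm across, 60 mm high; origin under its centre.
- tin: Bystander: spice tin, 44 mm across, 70 mm high, standing on the locker's roof; origin under its centre.
- bowl: Bystander: white bowl, 110 mm across, 45 mm high; origin under its centre.
- oil: Bystander: oil bottle, 60 mm across, 190 mm high, behind the locker; origin under its centre.
Not all that is in view belongs to the job. Leave any orange look-alike of the case alone.

How it is judged:
By the outcome, as a careful person would: the job done as asked, in the order asked, and still so for the second after the job is handed in, with the robot touching nothing.
It also fails if it takes over 72 s, if anything falls off the work surface, if the arm or the gripper's body presses on something with over 40 N, if the wrist force passes 120 N, or if a joint passes its speed limit or range.

## Working session

There is one attempt and no reset: what is moved stays moved. The work goes in short steps, Python scripts to look and compute and a shell command to move; the robot and the scene stay as the last step left them, time stands still between calls to the robot, and variables do not carry over. Pictures are saved under pics/ and viewed, at most 10 in all, crops included, and the job is handed in when it is done.

```bash
mkdir -p pics; ls; python3 - <<'E'
from plant import manip, eyes
import cv2, numpy as np
for n in ("scene","top"):
    im,d=eyes.get_image(n); np.savez(f"pics/{n}0.npz",im=im,d=d)
    cv2.imwrite(f"pics/{n}0.png",cv2.resize(im[:,:,::-1],(768,576)))
    c=eyes.get_calibration(n); print(n,c["K"],c["dist"],-np.array(c["R"]).T@c["t"],c["R"])
s=manip.sense(); print(s)
E
```

```text
pics
scene [[414.69091931   0.         261.50146787]
 [  0.         414.69091931 185.01231894]
 [  0.           0.           1.        ]] [-0.03547557  0.          0.          0.          0.        ] [ 0.94462574 -0.78657038  1.21116288] [[ 0.84826587  0.52955902  0.00350247]
 [ 0.41690656 -0.66370782 -0.62103208]
 [-0.32654852  0.52826052 -0.78377732]]
top [[388.90705369   0.         254.78067118]
 [  0.         388.90705369 194.9653638 ]
 [  0.           0.           1.        ]] [-0.09445712  0.          0.          0.          0.        ] [ 0.3580402  -0.11179279  1.67915683] [[ 2.15063715e-02 -9.99768709e-01  6.23836546e-05]
 [-9.95498420e-01 -2.14202727e-02 -9.23258822e-02]
 [ 9.23058643e-02  1.92349189e-03 -9.95728842e-01]]
{'clock': 0.1, 'joint_positions': array([ 1.12799705e+00,  3.42669830e-01,  1.52495295e+00, -1.02157810e-05,
        1.27542565e+00, -1.46017095e-01]), 'dq': array([-0.00074556, -0.00335349, -0.00201773,  0.00047059,  0.0022118 ,
        0.00034636]), 'joint_torque': array([ 1.48487128e-03, -4.32005918e+01, -2.44698393e+01,  7.19357212e-02,
        5.25782851e-02, -2.11548854e-05]), 'position': array([0.15337162, 0.50173112, 0.25109476]), 'ee_rot': array([[-9.56283283e-01,  2.92441285e-01, -6.14926643e-04],
       [ 2.92441862e-01,  9.56282394e-01, -1.31956341e-03],
       [ 2.02148703e-04, -1.44170672e-03, -9.99998940e-01]]), 'force': array([-0.31078096, -0.38502232, -0.28207252]), 'wrist_torque': array([-0.03136039,  0.00694359, -0.02141664]), 'grip_force': 0.0, 'opening': 0.09176317750097854}
```

View pics/scene0.png

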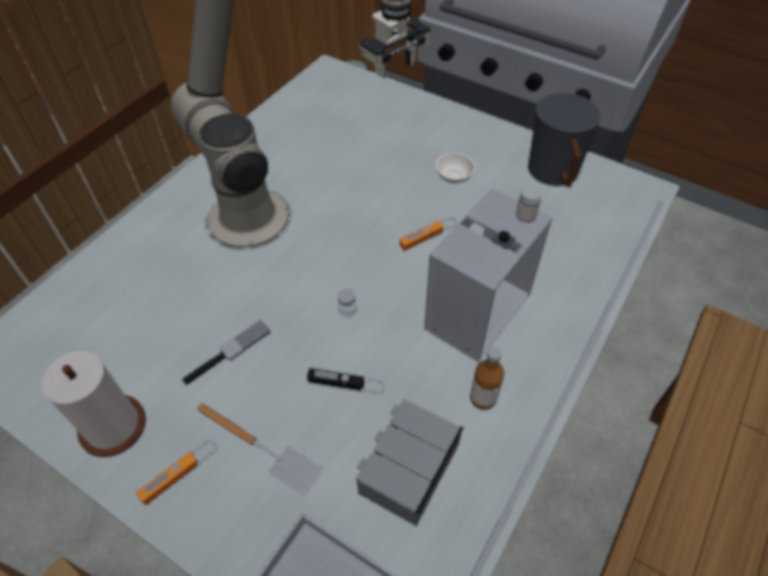

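View pics/top0.png

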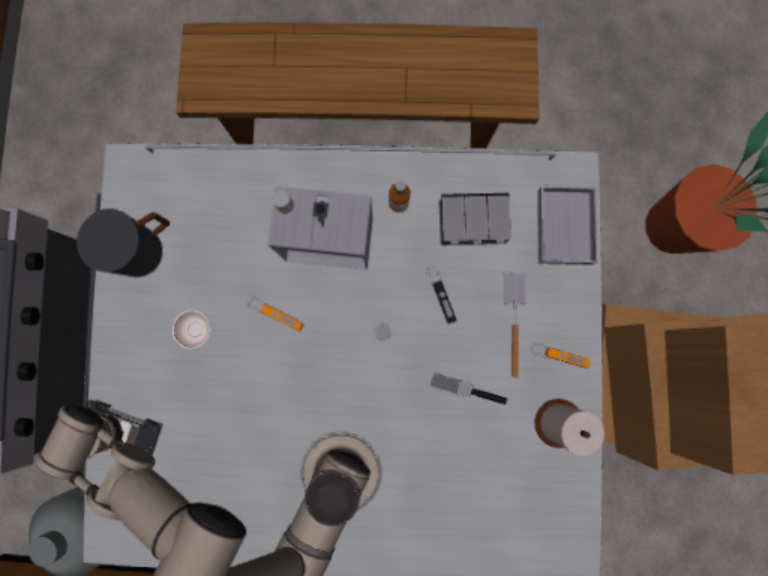

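The scene shows the black case at about (345,380) with its eye to the right, and the locker at about (490,270) with the knob on its roof at (505,238). In the top view the case is at (443,300) with its eye at (433,272), and the locker roof spans (270–372, 188–255) with the knob at (321,208). The front of the locker faces the robot.

```bash
cat > h.py <<'E'
import numpy as np, cv2
from plant import manip, eyes
def cloud(n,im=None,d=None):
    c=eyes.get_calibration(n); K=np.array(c["K"]);D=np.array(c["dist"],float)
    if im is None: im,d=eyes.get_image(n)
    h,w=d.shape; v,u=np.mgrid[:h,:w]
    p=cv2.undistortPoints(np.stack([u,v],-1).reshape(-1,1,2).astype(float),K,D).reshape(h,w,2)
    X=np.dstack([p,np.ones((h,w))])*d[...,None]
    return im,d,(X-np.array(c["t"]))@np.array(c["R"])
def ray(n,u,v,z):
    c=eyes.get_calibration(n); R=np.array(c["R"]);t=np.array(c["t"])
    p=cv2.undistortPoints(np.array([[[u,v]]],float),np.array(c["K"]),np.array(c["dist"],float))[0,0]
    o=-R.T@t; r=R.T@np.array([p[0],p[1],1]); return o+r*(z-o[2])/r[2]
E
python3 - <<'E'
from h import *
for n in ("top","scene"):
    f=np.load(f"pics/{n}0.npz"); im,d,W=cloud(n,f["im"],f["d"])
    ok=d>0; x,y,z=W[...,0],W[...,1],W[...,2]
    # locker roof
    m=ok&(z>.255)&(z<.285)&(x>.3)&(x<.95)&(y>-.2)&(y<.4)
    k,l,st,_=cv2.connectedComponentsWithStats(m.astype(np.uint8)); i=1+st[1:,4].argmax(); m=l==i
    print(n,"roof n",m.sum(),"z",np.median(z[m]),cv2.minAreaRect((W[m][:,:2]*1000).astype(np.float32)),"box",cv2.boxPoints(cv2.minAreaRect((W[m][:,:2]*1000).astype(np.float32))).round().tolist())
    mk=ok&(z>.285)&(x>.3)&(x<.95)&(y>-.2)&(y<.4)
    k,l,st,_=cv2.connectedComponentsWithStats(mk.astype(np.uint8))
    for j in range(1,k):
        if st[j,4]>8: q=W[l==j]; print(" above roof",st[j].tolist(),q.min(0).round(3),q.max(0).round(3),im[l==j].mean(0).round())
    g=im.max(2); mb=ok&(g<60)&(z>.015)&(z<.045)&(x>.2)&(x<.8)&(y>-.5)&(y<.2)
    k,l,st,_=cv2.connectedComponentsWithStats(mb.astype(np.uint8))
    for j in range(1,k):
        if st[j,4]>40:
            q=W[l==j]; print(" black",st[j].tolist(),"z",np.median(q[:,2]).round(4),cv2.minAreaRect((q[:,:2]*1000).astype(np.float32)))
    print(" table z",np.median(z[ok&(abs(z)<.02)]))
    cl=((80,160,230,310),(150,340,150,350)) 
f=np.load("pics/top0.npz")["im"]; a=cv2.resize(f[115:185,165:265],None,fx=6,fy=6,interpolation=cv2.INTER_CUBIC)
b=cv2.resize(f[160:225,260:330],None,fx=6,fy=6,interpolation=cv2.INTER_CUBIC)
s=np.load("pics/scene0.npz")["im"]; c=cv2.resize(s[115:240,270:375],None,fx=4,fy=4,interpolation=cv2.INTER_CUBIC)
cv2.imwrite("pics/a.png",a[:,:,::-1]);
o=np.zeros((500,840,3),np.uint8); o[:390,:420]=b; o[:500,420:]=c; cv2.imwrite("pics/b.png",cv2.resize(o,(798,475))[:,:,::-1])
E
```

```text
top roof n 2222 z 0.2682939346109085 ((664.7706298828125, 51.10692596435547), (238.07630920410156, 152.36766052246094), 84.96751403808594) box [[578.0, -61.0], [730.0, -74.0], [751.0, 163.0], [599.0, 176.0]]
 above roof [182, 127, 14, 15, 163] [0.678 0.112 0.287] [0.72  0.153 0.344] [117. 115. 118.]
 above roof [210, 136, 6, 6, 20] [0.681 0.04  0.286] [0.7   0.059 0.293] [32. 31. 33.]
 black [289, 188, 15, 27, 91] z 0.0283 ((489.3049621582031, -285.303466796875), (118.48811340332031, 24.983854293823242), 22.218732833862305)
 black [314, 260, 23, 9, 70] z 0.0192 ((225.91429138183594, -414.1965637207031), (97.78878021240234, 16.338655471801758), 74.34393310546875)
 table z -0.0011539023759882796
scene roof n 2737 z 0.2688913280856537 ((666.431396484375, 50.16911315917969), (247.77978515625, 153.0890350341797), 84.8727035522461) box [[579.0, -66.0], [732.0, -80.0], [754.0, 167.0], [601.0, 180.0]]
 above roof [344, 124, 18, 23, 291] [0.681 0.111 0.286] [0.724 0.156 0.343] [115. 116. 119.]
 above roof [333, 154, 7, 7, 37] [0.682 0.036 0.285] [0.704 0.059 0.291] [34. 36. 39.]
 black [123, 236, 26, 19, 74] z 0.0186 ((229.989013671875, -417.5644836425781), (98.39998626708984, 13.695320129394531), 74.30718231201172)
 black [205, 246, 37, 13, 169] z 0.0284 ((493.0183410644531, -288.3764343261719), (119.37132263183594, 22.554004669189453), 22.983299255371094)
 black [241, 326, 37, 22, 86] z 0.0344 ((736.1634521484375, -460.283447265625), (116.44638061523438, 2.3091928958892822), 3.262636661529541)
 table z -0.00021263625634844355
```

View pics/a.png

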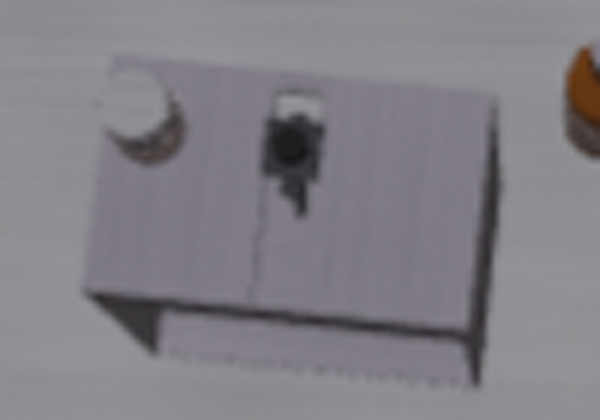

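View pics/b.png

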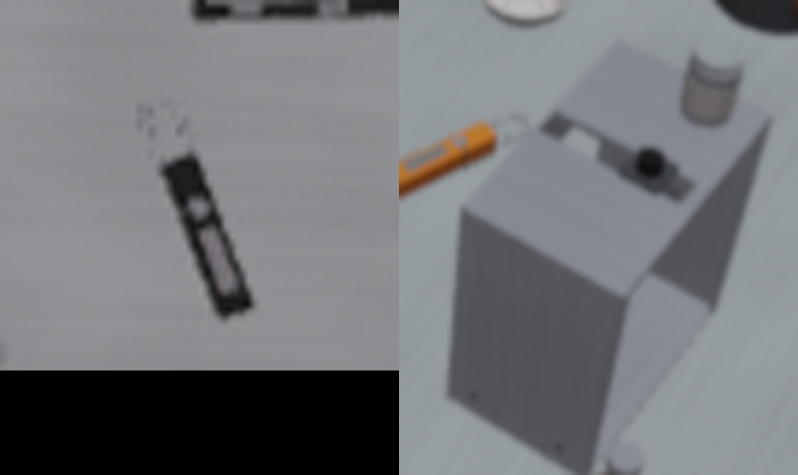

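The eye is faint but visible at the box's upper-left end, so the case lies at (0.491, −0.287) with yaw about 22.6°. The locker origin is at about (0.591, 0.057) with yaw −5°. The knob sits at locker x ≈ 101, so P ≈ 76 mm, on the deep side. I'll move toward the case in an arc at reduced radius.

```bash
cat > lg.py <<'E'
from h import *
import json
s=manip.sense(); open("log.jsonl","a").write(json.dumps([list(map(float,s["joint_positions"])),list(map(float,s["position"])),np.array(s["ee_rot"]).tolist()])+"\n")
print(round(float(s["clock"]),2),"q",np.round(s["joint_positions"],3),"p",np.round(s["position"],4),"F",np.round(s["force"],2),"T",np.round(s["wrist_torque"],2),"op",round(float(s["opening"]),4),"g",s["grip_force"]);print(np.round(s["ee_rot"],3).tolist())
E
python3 lg.py
python3 -m inch '{"slide":[[0,-0.8,-0.8],[0,-0.8,-0.8],[0,-0.8,-0.8],[0,-0.8,-0.8],[0,-0.8,-0.8],[-0.9,0,0],[-0.9,0,0],[-0.9,0,0],[-0.9,0,0],[-0.9,0,0],[-0.9,0,0],[-0.9,0,0],[-0.9,0,0],[-0.9,0,0],[-0.9,0,0],[-0.9,0,0],[-0.9,0,0],[-0.9,0,0],[-0.9,0,0],[-0.9,0,0]],"turn":[[0,0,0],[0,0,0],[0,0,0],[0,0,0],[0,0,0],[0,0,0.53],[0,0,0.53],[0,0,0.53],[0,0,0.53],[0,0,0.53],[0,0,0.53],[0,0,0.53],[0,0,0.53],[0,0,0.53],[0,0,0.53],[0,0,0.53],[0,0,0.53],[0,0,0.53],[0,0,0.53],[0,0,0.53]],"grip":[1,1,1,1,1,1,1,1,1,1,1,1,1,1,1,1,1,1,1,1]}'
python3 lg.py
python3 -m inch '{"slide":[[-0.9,0,0],[-0.9,0,0],[-0.9,0,0],[-0.9,0,0],[-0.9,0,0],[-0.9,0,0],[-0.9,0,0],[-0.9,0,0],[-0.9,0,0],[-0.9,0,0],[-0.9,0,0],[-0.9,0,0],[-0.9,0,0],[-0.9,0,0],[-0.9,0,0],[-0.9,0,0],[-0.9,0,0],[-0.9,0,0],[-0.9,0,0]],"turn":[[0,0,0.53],[0,0,0.53],[0,0,0.53],[0,0,0.53],[0,0,0.53],[0,0,0.53],[0,0,0.53],[0,0,0.53],[0,0,0.53],[0,0,0.53],[0,0,0.53],[0,0,0.53],[0,0,0.53],[0,0,0.53],[0,0,0.53],[0,0,0.53],[0,0,0.53],[0,0,0.53],[0,0,0.53]],"grip":[1,1,1,1,1,1,1,1,1,1,1,1,1,1,1,1,1,1,1]}'
python3 lg.py
python3 -m inch '{"slide":[[0,0.6,0],[0,0.6,0],[0,0.6,0],[0,0.6,0],[0,0,0],[0,0,0],[0,0,0],[0,0,0],[0,0,0],[0,0,0],[0,0,0]],"turn":[[0,0,0],[0,0,0],[0,0,0],[0,0,0],[0,0,0.9],[0,0,0.9],[0,0,0.9],[0,0,0.9],[0,0,0.9],[0,0,0.9],[0,0,0.9]],"grip":[1,1,1,1,1,1,1,1,1,1,1]}'
python3 lg.py
```

```text
0.1 q [ 1.128  0.343  1.525 -0.     1.275 -0.146] p [0.1534 0.5017 0.2511] F [-0.31 -0.39 -0.28] T [-0.03  0.01 -0.02] op 0.0918 g 0.0
[[-0.956, 0.292, -0.001], [0.292, 0.956, -0.001], [0.0, -0.001, -1.0]]
clock: 2.1
position: [0.3827, 0.202, 0.3514]
ee_rot: [[-0.459, 0.888, -0.001], [0.888, 0.459, -0.0], [0.0, -0.001, -1.0]]
force: [0.7, -0.0, 0.3]
opening: 0.0918
grip_force: 0.0
2.1 q [ 0.308  0.104  1.561  0.     1.478 -0.169] p [0.3827 0.202  0.3514] F [ 0.74 -0.05  0.25] T [-0.02  0.02 -0.04] op 0.0918 g 0.0
[[-0.459, 0.888, -0.001], [0.888, 0.459, -0.0], [0.0, -0.001, -1.0]]
clock: 4.0
position: [0.3827, -0.2076, 0.3513]
ee_rot: [[0.506, 0.863, -0.001], [0.863, -0.506, 0.001], [0.0, -0.001, -1.0]]
force: [-0.1, 0.1, -0.4]
opening: 0.0918
grip_force: 0.0
4.0 q [-0.674  0.109  1.555  0.     1.478 -0.143] p [ 0.3827 -0.2076  0.3513] F [-0.11  0.11 -0.39] T [-0.1   0.14 -0.05] op 0.0918 g 0.0
[[0.506, 0.863, -0.001], [0.863, -0.506, 0.001], [0.0, -0.001, -1.0]]
clock: 5.1
position: [0.4349, -0.237, 0.3513]
ee_rot: [[0.917, 0.398, -0.001], [0.398, -0.917, 0.001], [-0.0, -0.001, -1.0]]
force: [-0.3, -1.0, -0.1]
opening: 0.0918
grip_force: 0.0
5.1 q [-0.654  0.227  1.411  0.     1.505  0.508] p [ 0.4349 -0.237   0.3513] F [-0.34 -0.95 -0.14] T [-0.06  0.13 -0.03] op 0.0918 g 0.0
[[0.917, 0.398, -0.001], [0.398, -0.917, 0.001], [-0.0, -0.001, -1.0]]
```

```bash

python3 -m inch '{"slide":[[0.35,0.7,0.95],[0.35,0.7,0.95],[0.35,0.7,0.95],[0.35,0.6,0.95],[0,0,0.95],[0,0,0.95],[0,0,0.95],[0,0,0.95],[0,0,0.95],[0,0,0.95],[0,0,0],[0,0,0],[0,0,0],[0,0,0],[0,0,0]],"turn":[[0,0,0.15],[0,0,0],[0,0,0],[0,0,0],[0,0,0],[0,0,0],[0,0,0],[0,0,0],[0,0,0],[0,0,0],[0,-0.9,0],[0,-0.9,0],[0,-0.9,0],[0,-0.8,0],[0,0,0]],"grip":[1,1,1,1,1,1,1,1,1,1,1,1,1,1,1]}'
python3 lg.py; python3 - <<'E'
import json,numpy as np
from scipy.optimize import least_squares
from scipy.spatial.transform import Rotation as Ro
from h import *
s=manip.sense(); R=np.array(s["ee_rot"]); dp=np.array([.493,-.286,.0326])-s["position"]; print("to grasp, tool units",(R.T@dp/.025).round(3))
im,d,W=cloud("scene")
g=im.max(2); m=(d>0)&(g<60)&(W[...,2]>.015)&(W[...,2]<.04)&(abs(W[...,0]-.49)<.1)&(abs(W[...,1]+.287)<.08)
print(m.sum())
cv2.imwrite("pics/c.png",cv2.resize(im[190:300,170:300],(780,600),interpolation=cv2.INTER_CUBIC)[:,:,::-1])
E
```

```text
clock: 6.6
position: [0.4945, -0.2844, 0.1128]
ee_rot: [[0.864, 0.389, -0.318], [0.366, -0.921, -0.133], [-0.344, -0.002, -0.939]]
force: [0.4, -0.5, -0.3]
opening: 0.0917
grip_force: 0.0
6.6 q [-0.516  0.692  1.386 -0.287  1.296  0.765] p [ 0.4945 -0.2844  0.1128] F [ 0.36 -0.51 -0.27] T [-0.03 -0.   -0.03] op 0.0917 g 0.0
[[0.864, 0.389, -0.318], [0.366, -0.921, -0.133], [-0.344, -0.002, -0.939]]
to grasp, tool units [1.031 0.042 3.038]
62
```

View pics/c.png

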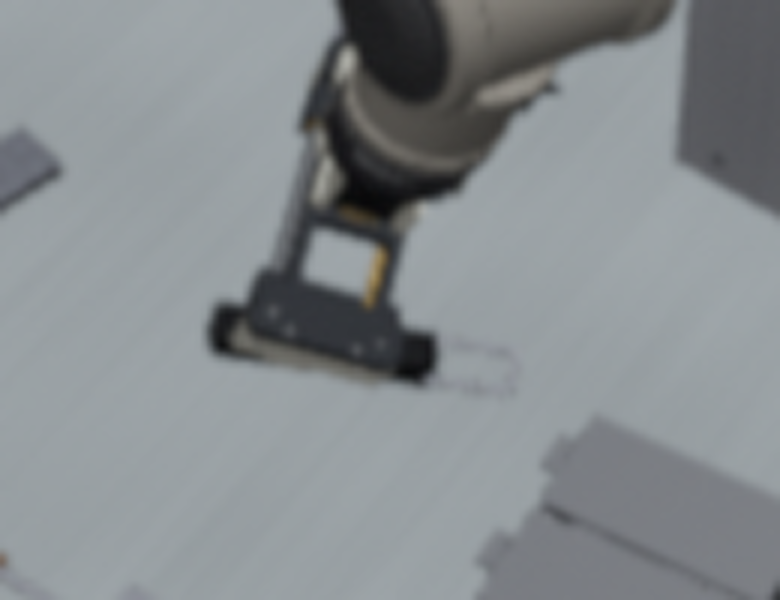

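The open fingers straddle the black case, with its eye at about (480,365) in the crop, so the alignment is good. I'll descend and grip.

```bash

python3 -m inch '{"slide":[[0.2,0,0.6],[0.2,0,0.6],[0.2,0.04,0.6],[0.2,0,0.6],[0.2,0,0.6],[0,0,0],[0,0,0],[0,0,0],[0,0,0],[0,0,0],[0,0,0],[0,0,0],[0,0,0],[0,0,0]],"turn":[[0,0,0],[0,0,0],[0,0,0],[0,0,0],[0,0,0],[0,0,0],[0,0,0],[0,0,0],[0,0,0],[0,0,0],[0,0,0],[0,0,0],[0,0,0],[0,0,0]],"grip":[1,1,1,1,1,1,0.1,0.1,0.1,0.1,0.1,0.1,0.1,0.1]}' 25
python3 lg.py
```

```text
clock: 8.05
position: [0.492, -0.2873, 0.0352]
ee_rot: [[0.866, 0.387, -0.316], [0.364, -0.922, -0.133], [-0.343, -0.0, -0.939]]
force: [0.0, 0.2, 0.9]
opening: 0.0327
grip_force: 0.0
8.05 q [-0.522  0.788  1.442 -0.304  1.147  0.809] p [ 0.492  -0.2873  0.0352] F [0.04 0.15 0.93] T [-0.01 -0.06  0.01] op 0.0327 g 0.0
[[0.866, 0.387, -0.316], [0.364, -0.922, -0.133], [-0.343, -0.0, -0.939]]
```

```bash

python3 -m inch '{"slide":[[0,0,0],[0,0,0],[0,0,0],[0,0,0]],"turn":[[0,0,0],[0,0,0],[0,0,0],[0,0,0]],"grip":[0.1,0.1,0.1,0.1]}' 25
python3 -m inch '{"slide":[[-0.34,0,-0.94],[-0.34,0,-0.94],[-0.34,0,-0.94],[-0.34,0,-0.94],[-0.34,0,-0.94],[-0.34,0,-0.94],[-0.34,0,-0.94],[-0.34,0,-0.94],[-0.34,0,-0.94],[-0.34,0,-0.94],[0,0,0],[0,0,0],[0,0,0],[0,0,0],[0,0,0],[0,0,0]],"turn":[[0,0,0],[0,0,0],[0,0,0],[0,0,0],[0,0,0],[0,0,0],[0,0,0],[0,0,0],[0,0,0],[0,0,0],[0,0.8,0],[0,0.8,0],[0,0.8,0],[0.8,0,0],[0.8,0,0],[0.8,0,0]],"grip":[0.1,0.1,0.1,0.1,0.1,0.1,0.1,0.1,0.1,0.1,0.1,0.1,0.1,0.1,0.1,0.1]}'
python3 lg.py
cat > kin.py <<'E'
import json,numpy as np
from scipy.optimize import least_squares
from scipy.spatial.transform import Rotation as Ro
# Ry(q): tilts +z forward. chain: Rz(q1) Ry(q2) Ry(q3) Rz(s4 q4) Ry(q5) Rz(q6+c)
def fk(q,p,s4=1,full=False):
    h,a1,lat,L2,a3,L3,a5,Lt,wl=p
    R=Ro.from_euler
    A=R('z',q[0]).as_matrix(); x=np.array([a1,lat,h]); x=A@x
    A=A@R('y',q[1]).as_matrix(); x=x+A@[0,0,L2]; e=x
    A=A@R('y',q[2]).as_matrix(); x=x+A@[a3,0,L3]
    A=A@R('z',s4*q[3]).as_matrix(); x=x+A@[0,wl,0]; w=x
    A=A@R('y',q[4]).as_matrix(); x=x+A@[a5,0,Lt]
    A=A@R('z',q[5]-np.pi/2).as_matrix()
    return (x,A,e,w) if full else (x,A)
E
python3 - <<'E'
from kin import *
L=[json.loads(l) for l in open("log.jsonl")]
for s4 in (1,-1):
    f=lambda p:np.concatenate([np.r_[fk(q,p,s4)[0]-x] for q,x,R in L]+[1e-4*(p-[.3,0,.07,.4,0,.4,0,.25,0])])
    r=least_squares(f,[.3,0,.07,.4,0,.4,0,.25,0])
    print(s4,r.x.round(4),abs(r.fun[:-9]).max())
    for q,x,R in L[-1:]: print(np.round(Ro.from_matrix(np.array(R).T@fk(q,r.x,s4)[1]).as_rotvec(),3))
E
```

```text
clock: 8.45
position: [0.4919, -0.2872, 0.0351]
ee_rot: [[0.866, 0.387, -0.316], [0.364, -0.922, -0.133], [-0.343, -0.0, -0.939]]
force: [0.1, 0.9, 1.3]
opening: 0.026
grip_force: 25.0
clock: 10.05
position: [0.4925, -0.2871, 0.2855]
ee_rot: [[0.916, 0.352, -0.191], [0.385, -0.905, 0.18], [-0.109, -0.238, -0.965]]
force: [1.3, -1.3, -0.4]
opening: 0.0258
grip_force: 25.0
10.05 q [-0.674  0.557  1.114  0.022  1.735  0.514] p [ 0.4925 -0.2871  0.2855] F [ 1.32 -1.34 -0.43] T [-0.21 -0.06  0.  ] op 0.0258 g 24.998010993003845
[[0.916, 0.352, -0.191], [0.385, -0.905, 0.18], [-0.109, -0.238, -0.965]]
1 [ 0.2229 -0.      0.0764  0.5062  0.0465  0.3796 -0.      0.2931 -0.    ] 2.896453632494911e-09
[ 0.     0.    -3.142]
-1 [-0.1075 -0.0976  0.042   0.1757 -0.1114  0.3955 -0.1198 -0.2084  0.032 ] 0.02528039180665098
[ 0.06  -0.034 -3.134]
```

```bash
sed -i "s/q\[5\]-np.pi/q[5]+np.pi/" kin.py
cat >> kin.py <<'E'
P9=[.2229,0,.0764,.5062,.0465,.3796,0,.2931,0]
L=[json.loads(l) for l in open("log.jsonl")]
P9=least_squares(lambda p:np.concatenate([fk(q,p)[0]-x for q,x,R in L]+[1e-5*(p-P9)]),P9).x
lo=np.array([-2.53,-.77,.04,-1,.28,-3.11]);hi=np.array([2.53,2.02,2.7,4.14,2.66,3.11])
yaw=np.radians(-5.05); O=np.array([.591,.057,0]); RL=Ro.from_euler('z',yaw).as_matrix()
t0=np.radians(20.06); c,s=np.cos(t0),np.sin(t0)
MC=np.array([[c,0,-s],[0,-1,0],[-s,0,-c]])  # case axes (columns) in tool frame: x=(c,0,-s) y=-y z=(-s,0,-c)
EYE=np.array([.1045,0,-.0201])              # eye rel. TCP in case axes
def tcp(bx,bz,tilt=90,by=0.):               # bar at locker coords -> tool pose
    a=np.radians(tilt); X=np.array([np.cos(a),0,np.sin(a)]);Y=np.array([0,1,0.]);RC=RL@np.column_stack([X,Y,np.cross(X,Y)])
    return O+RL@[bx,by,bz]-RC@EYE, RC@MC.T
def ik(x,R,q0):
    r=least_squares(lambda q:np.r_[(fk(q,P9)[0]-x)*5,Ro.from_matrix(R.T@fk(q,P9)[1]).as_rotvec()],np.clip(q0,lo+1e-3,hi-1e-3),bounds=(lo,hi)); return r.x,np.abs(r.fun).max()
E
python3 - <<'E'
from kin import *
print(P9.round(4)); q0=np.array(L[-1][0])
print("check",Ro.from_matrix(np.array(L[-1][2]).T@fk(q0,P9)[1]).as_rotvec().round(3))
for nm,a in (("final",(.0855,.1955)),("over",(.0855,.216)),("pre",(-.06,.203)),("far",(-.2,.203)),("farhi",(-.2,.33))):
    x,R=tcp(*a); q,e=ik(x,R,[-.1,.4,1.9,3.1,1.,-1.57]); f=fk(q,P9,1,True); print(nm,q.round(3),"err",e.round(5),"tcp",x.round(3),"tz",R[:,2].round(2),"el",f[2].round(2),"wr",f[3].round(2))
E
```

```text
[ 0.2229 -0.      0.0764  0.5062  0.0465  0.3796 -0.      0.2931 -0.    ]
check [ 0. -0.  0.]
final [-2.000e-03  8.050e-01  2.171e+00  3.234e+00  1.056e+00 -1.587e+00] err 0.0 tcp [0.656 0.051 0.091] tz [ 0.94 -0.08 -0.34] el [0.37 0.08 0.57] wr [0.38 0.08 0.19]
over [-2.000e-03  7.520e-01  2.174e+00  3.237e+00  1.005e+00 -1.593e+00] err 0.0 tcp [0.656 0.051 0.112] tz [ 0.94 -0.08 -0.34] el [0.35 0.08 0.59] wr [0.38 0.08 0.21]
pre [ 0.05   0.857  2.542  3.272  1.476 -1.536] err 0.0 tcp [0.511 0.064 0.099] tz [ 0.94 -0.08 -0.34] el [0.38 0.1  0.55] wr [0.24 0.09 0.2 ]
far [ 0.546  1.005  2.7    3.875  1.626 -1.235] err 0.14956 tcp [0.372 0.076 0.099] tz [ 0.94 -0.08 -0.34] el [0.33 0.29 0.49] wr [0.12 0.16 0.2 ]
farhi [ 0.329  0.16   2.7    3.684  0.923 -1.744] err 0.05007 tcp [0.372 0.076 0.226] tz [ 0.94 -0.08 -0.34] el [0.05 0.1  0.72] wr [0.11 0.12 0.35]
```

```bash
cat > rows.py <<'E'
from kin import *
def rows(qs):
    """joint path -> rounded rows, with the pose accumulated from the rounded rows"""
    x,R=fk(qs[0],P9); S=[];T=[]
    for q in qs[1:]:
        xt,Rt=fk(q,P9); s=(R.T@(xt-x)/.025).round(2); t=(Ro.from_matrix(R.T@Rt).as_rotvec()/.1).round(2)
        S.append(s.tolist());T.append(t.tolist()); x=x+R@(s*.025); R=R@Ro.from_rotvec(t*.1).as_matrix()
    return S,T,x,R
E
python3 - <<'E'
from rows import *
q0=np.array(L[-1][0])
x,R=tcp(-.08,.32); qA,e=ik(x,R,[.05,.6,2.4,3.2,1.3,-1.6]); print("qA",qA.round(3),e)
N=40; qm=(q0+qA)/2; qm[1]-=.15
k=lambda u:(q0*(1-u)*(1-2*u)+qm*4*u*(1-u)+qA*u*(2*u-1))
qs=[k(u) for u in np.linspace(0,1,N+1)]
for i in range(0,N+1,4):
    x,R,e,w=fk(qs[i],P9,1,True); RC=R@MC; eye=x+RC@EYE; bot=x+RC@[-.0635,0,-.02]
    print(i,qs[i].round(2),"tcp",x.round(2),"eye",eye.round(2),"bot",bot.round(2),"wr",w.round(2),"el",e.round(2))
S,T,x,R=rows(qs); print(np.abs(S).max(),np.abs(T).max())
json.dump([q.tolist() for q in qs],open("path.json","w"))
for h in (0,20): print(json.dumps(S[h:h+20]));print(json.dumps(T[h:h+20]))
E
```

```text
qA [ 0.062  0.363  2.545  3.311  0.99  -1.612] 6.756635602837139e-10
0 [-0.67  0.56  1.11  0.02  1.73  0.51] tcp [ 0.49 -0.29  0.29] eye [ 0.59 -0.25  0.29] bot [ 0.44 -0.3   0.25] wr [ 0.55 -0.34  0.57] el [ 0.26 -0.11  0.65]
4 [-0.6   0.48  1.26  0.35  1.66  0.3 ] tcp [ 0.54 -0.15  0.3 ] eye [ 0.62 -0.1   0.34] bot [ 0.49 -0.17  0.25] wr [ 0.54 -0.28  0.56] el [ 0.24 -0.07  0.67]
8 [-0.53  0.42  1.4   0.68  1.59  0.09] tcp [ 0.57 -0.03  0.33] eye [0.63 0.02 0.4 ] bot [ 0.54 -0.03  0.26] wr [ 0.53 -0.22  0.55] el [ 0.22 -0.04  0.68]
12 [-0.45  0.37  1.54  1.01  1.51 -0.12] tcp [0.58 0.08 0.37] eye [0.62 0.11 0.47] bot [0.57 0.09 0.3 ] wr [ 0.51 -0.16  0.52] el [ 0.2  -0.01  0.69]
16 [-0.38  0.34  1.69  1.34  1.44 -0.34] tcp [0.59 0.15 0.42] eye [0.61 0.16 0.52] bot [0.6  0.18 0.35] wr [ 0.48 -0.11  0.49] el [0.18 0.01 0.7 ]
20 [-0.31  0.31  1.83  1.67  1.36 -0.55] tcp [0.6  0.19 0.45] eye [0.6  0.18 0.56] bot [0.62 0.22 0.4 ] wr [ 0.45 -0.06  0.46] el [0.17 0.03 0.7 ]
24 [-0.23  0.3   1.97  2.    1.29 -0.76] tcp [0.61 0.2  0.46] eye [0.59 0.17 0.57] bot [0.64 0.23 0.42] wr [ 0.42 -0
[... 1625 characters left out ...]
[-0.38, 0.23, -0.26], [-0.44, 0.26, -0.31], [-0.52, 0.29, -0.35], [-0.59, 0.32, -0.4], [-0.66, 0.35, -0.44], [-0.73, 0.37, -0.46], [-0.8, 0.41, -0.5], [-0.85, 0.43, -0.51], [-0.92, 0.46, -0.54], [-0.97, 0.49, -0.54], [-1.03, 0.5, -0.55], [-1.08, 0.54, -0.54]]
[[-0.41, 0.48, -0.05], [-0.45, 0.44, -0.03], [-0.49, 0.37, -0.01], [-0.52, 0.31, 0.02], [-0.56, 0.25, 0.02], [-0.58, 0.17, 0.03], [-0.6, 0.11, 0.04], [-0.62, 0.04, 0.04], [-0.63, -0.03, 0.04], [-0.63, -0.11, 0.03], [-0.65, -0.17, 0.02], [-0.64, -0.24, 0.01], [-0.63, -0.3, -0.01], [-0.63, -0.37, -0.03], [-0.62, -0.42, -0.05], [-0.61, -0.48, -0.08], [-0.59, -0.53, -0.11], [-0.57, -0.57, -0.13], [-0.56, -0.62, -0.16], [-0.54, -0.65, -0.2]]
```

```bash
python3 - <<'E'
from rows import *
q0=np.array(L[-1][0])
x,R=tcp(-.085,.30); qA,e=ik(x,R,[.05,.6,2.4,3.2,1.3,-1.6]); print("qA",qA.round(3),e)
N=50
for d2,d3 in ((.55,.1),(.55,.25),(.7,.2)):
    qm=(q0+qA)/2; qm[1]-=d2; qm[2]+=d3
    k=lambda u:(q0*(1-u)*(1-2*u)+qm*4*u*(1-u)+qA*u*(2*u-1))
    qs=[k(u) for u in np.linspace(0,1,N+1)]
    S,T,x,R=rows(qs); print(d2,d3,np.abs(S).max(),np.abs(T).max(),np.min(qs,0).round(2),np.max(qs,0).round(2))
    for i in range(0,N+1,5):
        x,R,e,w=fk(qs[i],P9,1,True); RC=R@MC; eye=x+RC@EYE; bot=x+RC@[-.0635,0,-.02]; tip=x+R@[0,0,.025]
        print(i,"tip",tip.round(2),"eye",eye.round(2),"bot",bot.round(2),"wr",w.round(2))
E
```

```text
qA [ 0.066  0.451  2.577  3.303  1.108 -1.59 ] 6.054247381204192e-11
0.55 0.1 1.29 0.75 [-0.67 -0.05  1.11  0.02  1.11 -1.59] [0.07 0.56 2.58 3.3  1.73 0.51]
0 tip [ 0.49 -0.28  0.26] eye [ 0.59 -0.25  0.29] bot [ 0.44 -0.3   0.25] wr [ 0.55 -0.34  0.57]
5 tip [ 0.51 -0.13  0.33] eye [ 0.59 -0.08  0.4 ] bot [ 0.47 -0.15  0.3 ] wr [ 0.5  -0.25  0.62]
10 tip [0.51 0.02 0.4 ] eye [0.56 0.06 0.49] bot [ 0.49 -0.    0.35] wr [ 0.44 -0.17  0.64]
15 tip [0.5  0.14 0.46] eye [0.51 0.16 0.57] bot [0.49 0.13 0.41] wr [ 0.4  -0.11  0.63]
20 tip [0.48 0.22 0.53] eye [0.46 0.21 0.64] bot [0.49 0.22 0.47] wr [ 0.36 -0.06  0.6 ]
25 tip [0.47 0.26 0.57] eye [0.44 0.23 0.68] bot [0.49 0.27 0.52] wr [ 0.33 -0.02  0.56]
30 tip [0.49 0.26 0.59] eye [0.43 0.21 0.68] bot [0.51 0.27 0.55] wr [0.31 0.01 0.51]
35 tip [0.52 0.22 0.57] eye [0.46 0.18 0.65] bot [0.54 0.24 0.52] wr [0.29 0.03 0.46]
40 tip [0.55 0.17 0.48] eye [0.49 0.14 0.57] bot [0.57 0.19 0.44] wr [0.27 0.05 0.4 ]
45 tip [0.56 0.12 0.35] eye [0.52 0.1  0.45] bot [0.57 0.13 0.29] wr [0.24 0.07 0.35]
50 tip [0.51 0.06 0.19] eye [0.51 0.06 0.3 ] 
[... 1478 characters left out ...]
66]
15 tip [0.45 0.16 0.48] eye [0.46 0.18 0.59] bot [0.45 0.15 0.43] wr [ 0.34 -0.08  0.65]
20 tip [0.42 0.25 0.54] eye [0.4  0.24 0.65] bot [0.43 0.24 0.48] wr [ 0.3  -0.04  0.62]
25 tip [0.41 0.28 0.58] eye [0.37 0.25 0.68] bot [0.43 0.29 0.53] wr [ 0.26 -0.    0.57]
30 tip [0.42 0.27 0.61] eye [0.36 0.23 0.69] bot [0.45 0.29 0.56] wr [0.25 0.02 0.52]
35 tip [0.46 0.23 0.58] eye [0.4  0.19 0.66] bot [0.49 0.25 0.54] wr [0.24 0.04 0.47]
40 tip [0.51 0.18 0.5 ] eye [0.45 0.14 0.59] bot [0.53 0.19 0.45] wr [0.23 0.06 0.41]
45 tip [0.54 0.12 0.36] eye [0.49 0.1  0.46] bot [0.55 0.13 0.31] wr [0.22 0.07 0.35]
50 tip [0.51 0.06 0.19] eye [0.51 0.06 0.3 ] bot [0.51 0.06 0.13] wr [0.21 0.09 0.3 ]
```

```bash
cat >> rows.py <<'E'
def blocks(qs,n=4):
    x,R=fk(qs[0],P9); out=[]
    for q in qs[1:]:
        xt,Rt=fk(q,P9); t=(Ro.from_matrix(R.T@Rt).as_rotvec()/.1/n).round(2)
        D=Ro.from_rotvec(t*.1).as_matrix(); A=sum(np.linalg.matrix_power(D,i) for i in range(n))
        s=np.linalg.solve(A,R.T@(xt-x)/.025).round(2)
        x=x+R@(A@s*.025); R=R@np.linalg.matrix_power(D,n); out.append((s.tolist(),t.tolist()))
    return out,x,R
E
python3 - <<'E'
from rows import *
q0=np.array(L[-1][0])
x,R=tcp(-.085,.30); qA,e=ik(x,R,[.05,.6,2.4,3.2,1.3,-1.6])
qm=(q0+qA)/2; qm[1]-=.55; qm[2]+=.25
k=lambda u:(q0*(1-u)*(1-2*u)+qm*4*u*(1-u)+qA*u*(2*u-1))
w=np.r_[1,1,1,1,1,1,1,1,1,1,.9,.85,.8,.75,.7]; u=np.r_[0,np.cumsum(w)/w.sum()]
b,x,R=blocks([k(v) for v in u]); 
for i,r in enumerate(b): print(i,r)
print(x,tcp(-.085,.30)[0])
E
```

```text
0 ([0.55, -1.1, -0.08], [0.19, 0.52, -0.58])
1 ([0.67, -0.95, 0.12], [0.16, 0.53, -0.52])
2 ([0.67, -0.77, 0.27], [0.13, 0.55, -0.45])
3 ([0.62, -0.59, 0.32], [0.07, 0.56, -0.37])
4 ([0.51, -0.42, 0.3], [-0.01, 0.55, -0.27])
5 ([0.39, -0.25, 0.24], [-0.11, 0.52, -0.17])
6 ([0.26, -0.1, 0.14], [-0.21, 0.45, -0.08])
7 ([0.1, 0.06, 0.05], [-0.31, 0.35, -0.02])
8 ([-0.06, 0.2, -0.03], [-0.4, 0.21, 0.03])
9 ([-0.24, 0.33, -0.1], [-0.46, 0.05, 0.06])
10 ([-0.38, 0.38, -0.1], [-0.44, -0.09, 0.03])
11 ([-0.51, 0.39, -0.09], [-0.42, -0.21, 0.0])
12 ([-0.6, 0.38, -0.07], [-0.39, -0.3, -0.04])
13 ([-0.66, 0.34, -0.04], [-0.34, -0.35, -0.09])
14 ([-0.67, 0.3, 0.0], [-0.3, -0.38, -0.13])
[0.48627675 0.06590911 0.19558364] [0.48630797 0.06625143 0.1955    ]
```

```bash

python3 -m inch '{"slide":[[0.44,-0.88,-0.06],[0.44,-0.88,-0.06],[0.44,-0.88,-0.06],[0.44,-0.88,-0.06],[0.44,-0.88,-0.06],[0.67,-0.95,0.12],[0.67,-0.95,0.12],[0.67,-0.95,0.12],[0.67,-0.95,0.12],[0.67,-0.77,0.27],[0.67,-0.77,0.27],[0.67,-0.77,0.27],[0.67,-0.77,0.27],[0.62,-0.59,0.32],[0.62,-0.59,0.32],[0.62,-0.59,0.32],[0.62,-0.59,0.32]],"turn":[[0.15,0.42,-0.46],[0.15,0.42,-0.46],[0.15,0.42,-0.46],[0.15,0.42,-0.46],[0.15,0.42,-0.46],[0.16,0.53,-0.52],[0.16,0.53,-0.52],[0.16,0.53,-0.52],[0.16,0.53,-0.52],[0.13,0.55,-0.45],[0.13,0.55,-0.45],[0.13,0.55,-0.45],[0.13,0.55,-0.45],[0.07,0.56,-0.37],[0.07,0.56,-0.37],[0.07,0.56,-0.37],[0.07,0.56,-0.37]],"grip":[0.1,0.1,0.1,0.1,0.1,0.1,0.1,0.1,0.1,0.1,0.1,0.1,0.1,0.1,0.1,0.1,0.1]}'
python3 lg.py
```

```text
clock: 11.75
position: [0.4632, 0.1239, 0.4253]
ee_rot: [[0.352, 0.9, 0.257], [0.464, -0.406, 0.788], [0.813, -0.158, -0.56]]
force: [-0.4, -0.4, -1.2]
opening: 0.0255
grip_force: 25.0
11.75 q [-0.46   0.076  1.743  0.961  1.549 -0.094] p [0.4632 0.1239 0.4253] F [-0.41 -0.45 -1.21] T [-0.74  0.3   0.01] op 0.0255 g 25.00012367963791
[[0.352, 0.9, 0.257], [0.464, -0.406, 0.788], [0.813, -0.158, -0.56]]
```

```bash

python3 -m inch '{"slide":[[0.51,-0.42,0.3],[0.51,-0.42,0.3],[0.51,-0.42,0.3],[0.51,-0.42,0.3],[0.39,-0.25,0.24],[0.39,-0.25,0.24],[0.39,-0.25,0.24],[0.39,-0.25,0.24],[0.26,-0.1,0.14],[0.26,-0.1,0.14],[0.26,-0.1,0.14],[0.26,-0.1,0.14],[0.1,0.06,0.05],[0.1,0.06,0.05],[0.1,0.06,0.05],[0.1,0.06,0.05],[-0.06,0.2,-0.03],[-0.06,0.2,-0.03],[-0.06,0.2,-0.03],[-0.06,0.2,-0.03]],"turn":[[-0.01,0.55,-0.27],[-0.01,0.55,-0.27],[-0.01,0.55,-0.27],[-0.01,0.55,-0.27],[-0.11,0.52,-0.17],[-0.11,0.52,-0.17],[-0.11,0.52,-0.17],[-0.11,0.52,-0.17],[-0.21,0.45,-0.08],[-0.21,0.45,-0.08],[-0.21,0.45,-0.08],[-0.21,0.45,-0.08],[-0.31,0.35,-0.02],[-0.31,0.35,-0.02],[-0.31,0.35,-0.02],[-0.31,0.35,-0.02],[-0.4,0.21,0.03],[-0.4,0.21,0.03],[-0.4,0.21,0.03],[-0.4,0.21,0.03]],"grip":[0.1,0.1,0.1,0.1,0.1,0.1,0.1,0.1,0.1,0.1,0.1,0.1,0.1,0.1,0.1,0.1,0.1,0.1,0.1,0.1]}'
python3 lg.py
```

```text
clock: 13.75
position: [0.4582, 0.2329, 0.5189]
ee_rot: [[-0.173, 0.724, 0.668], [-0.172, -0.69, 0.703], [0.97, 0.006, 0.244]]
force: [-0.0, 0.8, -1.1]
opening: 0.0254
grip_force: 25.0
13.75 q [-0.192 -0.013  2.289  2.141  1.329 -0.856] p [0.4582 0.2329 0.5189] F [-0.03  0.82 -1.14] T [-0.59  0.58  0.04] op 0.0254 g 25.000056624412537
[[-0.173, 0.724, 0.668], [-0.172, -0.69, 0.703], [0.97, 0.006, 0.244]]
```

```bash

python3 -m inch '{"slide":[[-0.24,0.33,-0.1],[-0.24,0.33,-0.1],[-0.24,0.33,-0.1],[-0.24,0.33,-0.1],[-0.38,0.38,-0.1],[-0.38,0.38,-0.1],[-0.38,0.38,-0.1],[-0.38,0.38,-0.1],[-0.51,0.39,-0.09],[-0.51,0.39,-0.09],[-0.51,0.39,-0.09],[-0.51,0.39,-0.09],[-0.6,0.38,-0.07],[-0.6,0.38,-0.07],[-0.6,0.38,-0.07],[-0.6,0.38,-0.07],[-0.66,0.34,-0.04],[-0.66,0.34,-0.04],[-0.66,0.34,-0.04],[-0.66,0.34,-0.04]],"turn":[[-0.46,0.05,0.06],[-0.46,0.05,0.06],[-0.46,0.05,0.06],[-0.46,0.05,0.06],[-0.44,-0.09,0.03],[-0.44,-0.09,0.03],[-0.44,-0.09,0.03],[-0.44,-0.09,0.03],[-0.42,-0.21,0],[-0.42,-0.21,0],[-0.42,-0.21,0],[-0.42,-0.21,0],[-0.39,-0.3,-0.04],[-0.39,-0.3,-0.04],[-0.39,-0.3,-0.04],[-0.39,-0.3,-0.04],[-0.34,-0.35,-0.09],[-0.34,-0.35,-0.09],[-0.34,-0.35,-0.09],[-0.34,-0.35,-0.09]],"grip":[0.1,0.1,0.1,0.1,0.1,0.1,0.1,0.1,0.1,0.1,0.1,0.1,0.1,0.1,0.1,0.1,0.1,0.1,0.1,0.1]}'
python3 -m inch '{"slide":[[-0.67,0.3,0],[-0.67,0.3,0],[-0.67,0.3,0],[-0.67,0.3,0],[0,0,0]],"turn":[[-0.3,-0.38,-0.13],[-0.3,-0.38,-0.13],[-0.3,-0.38,-0.13],[-0.3,-0.38,-0.13],[0,0,0]],"grip":[0.1,0.1,0.1,0.1,0.1]}'
python3 lg.py
python3 - <<'E'
from rows import *
from h import *
s=manip.sense(); x,R=np.array(s["position"]),np.array(s["ee_rot"]); xt,Rt=tcp(-.085,.30); print("dx",xt-x,"drot",Ro.from_matrix(R.T@Rt).as_rotvec())
RC=R@MC; eye=x+RC@EYE; print("expected eye",eye,"case x",RC[:,0])
for n in("scene","top"):
    im,d,W=cloud(n); np.savez(f"pics/{n}1.npz",im=im,d=d)
    c=eyes.get_calibration(n); p,_=cv2.projectPoints(eye.reshape(1,3),cv2.Rodrigues(np.array(c["R"]))[0],np.array(c["t"]),np.array(c["K"]),np.array(c["dist"])); u,v=p[0,0]; print(n,u,v)
    u,v=int(u),int(v); a=im[max(0,v-45):v+45,max(0,u-60):u+60]; 
    cv2.imwrite(f"pics/{n}1.png",cv2.resize(a,(720,540),interpolation=cv2.INTER_CUBIC)[:,:,::-1]); print("crop origin",max(0,u-60),max(0,v-45),a.shape)
E
```

```text
clock: 15.75
position: [0.5037, 0.0916, 0.2598]
ee_rot: [[0.193, 0.012, 0.981], [-0.076, -0.997, 0.027], [0.978, -0.08, -0.192]]
force: [-0.5, -0.4, -0.5]
opening: 0.0256
grip_force: 25.0
clock: 16.25
position: [0.4861, 0.0658, 0.1931]
ee_rot: [[0.343, -0.089, 0.935], [-0.029, -0.996, -0.084], [0.939, 0.002, -0.344]]
force: [0.7, -0.0, -0.3]
opening: 0.0257
grip_force: 25.0
16.25 q [ 0.065  0.461  2.579  3.303  1.12  -1.59 ] p [0.4861 0.0658 0.1931] F [ 0.7  -0.   -0.35] T [-0.    0.87  0.04] op 0.0257 g 24.99943256378174
[[0.343, -0.089, 0.935], [-0.029, -0.996, -0.084], [0.939, 0.002, -0.344]]
dx [0.00020767 0.00044894 0.0024429 ] drot [0.00125784 0.00095642 0.00148049]
expected eye [0.50623745 0.06420052 0.29753767] case x [0.00111368 0.00173048 0.99999788]
scene 285.395618653794 128.0061060201581
crop origin 225 83 (90, 120, 3)
top 206.48147826508878 188.3315894498907
crop origin 146 143 (90, 120, 3)
```

View pics/scene1.png

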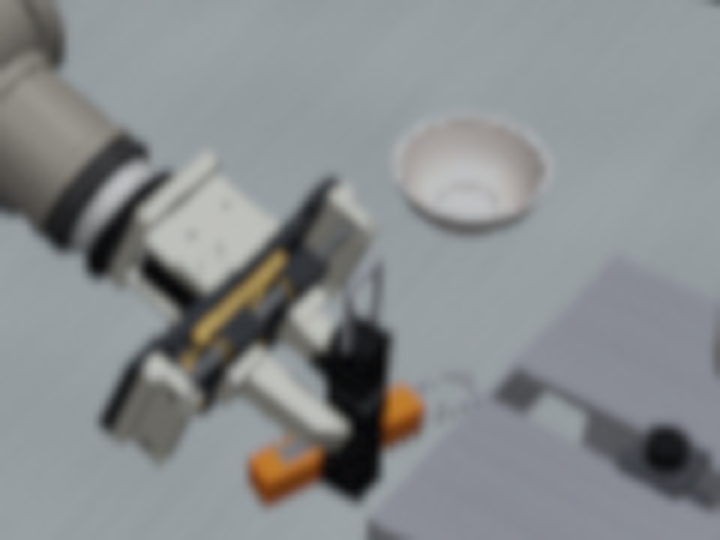

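View pics/top1.png

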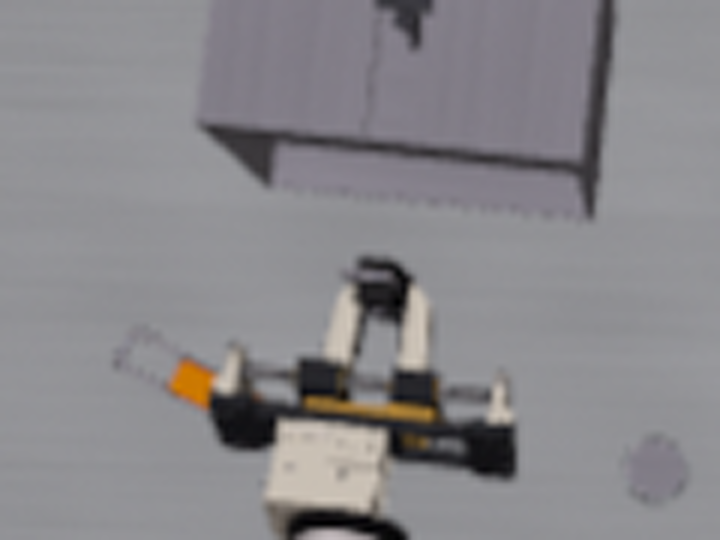

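The scene crop shows the case held vertical with its eye at about (362,277), close to the prediction. In the top crop the eye is at about (382,268) against a predicted (363,272), so I'll check that offset with numbers.

```bash
python3 - <<'E'
from rows import *
from h import *
s=manip.sense(); x,R=np.array(s["position"]),np.array(s["ee_rot"]); RC=R@MC; o=x+RC@[-.001,0,-.0351]
print("case origin expected",o.round(4),"box top centre",(o+RC@[.0625,0,.015]).round(4))
for n in("scene","top"):
    f=np.load(f"pics/{n}1.npz"); im,d,W=cloud(n,f["im"],f["d"])
    ls=RC.T@(W-x)[...,None]; ls=ls[...,0]
    m=(d>0)&(im.max(2)<75)&(abs(ls[...,0])<.12)&(abs(ls[...,1])<.03)&(abs(ls[...,2]+.02)<.03)
    q=ls[m]; print(n,m.sum(),"case-frame rel TCP min",np.percentile(q,3,0).round(4),"max",np.percentile(q,97,0).round(4))
    t=m&(abs(ls[...,0]-.0615)<.006); print(" top face",t.sum(),ls[t].mean(0).round(4),W[t].mean(0).round(4))
    e=m&(ls[...,0]>.075); print(" eye",e.sum(),ls[e].round(3).tolist()[:12])
    # locker front edge and lip centre, roof again in this frame
E
```

```text
case origin expected [0.5217 0.063  0.1937] box top centre [0.5066 0.0644 0.2562]
scene 240 case-frame rel TCP min [-0.0525 -0.017  -0.0365] max [ 0.0612  0.0035 -0.0087]
 top face 33 [ 0.0589 -0.0046 -0.0242] [0.5103 0.0594 0.2536]
 eye 0 []
top 60 case-frame rel TCP min [-0.017  -0.0132 -0.0324] max [ 0.0641  0.0078 -0.006 ]
 top face 27 [ 0.0601 -0.0021 -0.0185] [0.5048 0.0625 0.2548]
 eye 1 [[0.092, -0.015, -0.02]]
```

```bash

python3 -m inch '{"slide":[[-0.59,0,0.217],[-0.59,0,0.217],[-0.59,0,0.217],[-0.59,0,0.217],[-0.59,0,0.217],[-0.59,0,0.217],[0,0,0],[0.23,-0.02,0.63],[0.23,-0.02,0.63],[0.23,-0.02,0.63],[0.23,-0.02,0.63],[0.23,-0.02,0.63],[0,0,0]],"turn":[[0,0,0],[0,0,0],[0,0,0],[0,0,0],[0,0,0],[0,0,0],[0,0,0],[0,0,0],[0,0,0],[0,0,0],[0,0,0],[0,0,0],[0,0,0]],"grip":[0.1,0.1,0.1,0.1,0.1,0.1,0.1,0.1,0.1,0.1,0.1,0.1,0.1]}'
cat > bar.py <<'E'
from rows import *
from h import *
s=manip.sense(); x,R=np.array(s["position"]),np.array(s["ee_rot"]); RC=R@MC
b=RL.T@(x+RC@EYE-O); print("t",round(float(s["clock"]),2),"bar locker mm",(b*1000).round(1),"F locker",(RL.T@s["force"]).round(2),"T",np.round(s["wrist_torque"],2),"casex",(RL.T@RC[:,0]).round(3),"q",np.round(s["joint_positions"],2))
E
python3 bar.py
```

```text
clock: 17.65
position: [0.5728, 0.0606, 0.1031]
ee_rot: [[0.333, -0.089, 0.939], [-0.029, -0.996, -0.084], [0.942, 0.0, -0.335]]
force: [0.4, -0.2, -1.5]
opening: 0.0259
grip_force: 25.0
t 17.65 bar locker mm [  0.7   2.  207.8] F locker [ 0.41 -0.14 -1.49] T [-0.04  0.85  0.02] casex [-0.009  0.     1.   ] q [ 0.03  0.79  2.39  3.26  1.26 -1.57]
```

```bash

python3 -m inch '{"slide":[[0.13,0,0.48],[0.13,0,0.48],[0.13,0,0.48],[0.13,0,0.48],[0,0,0],[0,0,0]],"turn":[[0,0,0],[0,0,0],[0,0,0],[0,0,0],[0,0,0],[0,0,0]],"grip":[0.1,0.1,0.1,0.1,0.1,0.1]}'
python3 bar.py
python3 -m inch '{"slide":[[0.02,0,0.056],[0.02,0,0.056],[0.02,0,0.056],[0.02,0,0.056],[0.02,0,0.056],[0.02,0,0.056],[0,0,0],[0,0,0]],"turn":[[0,0,0],[0,0,0],[0,0,0],[0,0,0],[0,0,0],[0,0,0],[0,0,0],[0,0,0]],"grip":[0.1,0.1,0.1,0.1,0.1,0.1,0.1,0.1]}'
python3 bar.py
```

```text
clock: 18.25
position: [0.6191, 0.0564, 0.0965]
ee_rot: [[0.34, -0.088, 0.936], [-0.029, -0.996, -0.084], [0.94, 0.001, -0.341]]
force: [-0.7, 0.3, -1.3]
opening: 0.0257
grip_force: 25.0
t 18.25 bar locker mm [ 48.    2.  201.1] F locker [-0.74  0.27 -1.29] T [ 0.04  0.92 -0.  ] casex [-0.002  0.001  1.   ] q [ 0.01  0.79  2.27  3.25  1.14 -1.58]
clock: 19.05
position: [0.6289, 0.0555, 0.0961]
ee_rot: [[0.339, -0.089, 0.936], [-0.029, -0.996, -0.084], [0.94, 0.001, -0.341]]
force: [0.3, 0.6, -0.7]
opening: 0.0257
grip_force: 25.0
t 19.05 bar locker mm [ 57.7   2.  200.6] F locker [ 0.2   0.62 -0.7 ] T [ 0.01  0.85 -0.01] casex [-0.002  0.001  1.   ] q [ 0.01  0.79  2.24  3.25  1.12 -1.58]
```

```bash

python3 -m inch '{"slide":[[0.02,0,0.056],[0.02,0,0.056],[0.02,0,0.056],[0.02,0,0.056],[0,0,0]],"turn":[[0,0,0],[0,0,0],[0,0,0],[0,0,0],[0,0,0]],"grip":[0.1,0.1,0.1,0.1,0.1]}' >/dev/null
python3 bar.py
python3 -m inch '{"slide":[[0.014,0,0.038],[0.014,0,0.038],[0.014,0,0.038],[0,0,0]],"turn":[[0,0,0],[0,0,0],[0,0,0],[0,0,0]],"grip":[0.1,0.1,0.1,0.1]}'>/dev/null
python3 bar.py
```

```text
t 19.55 bar locker mm [ 63.9   1.9 200.8] F locker [ 0.55  0.16 -1.29] T [-0.    0.83 -0.02] casex [-0.003  0.001  1.   ] q [ 0.01  0.79  2.23  3.24  1.1  -1.59]
t 19.95 bar locker mm [ 66.8   1.9 200.7] F locker [ 0.49  0.41 -1.39] T [0.06 0.91 0.01] casex [-0.003  0.001  1.   ] q [ 0.01  0.79  2.22  3.24  1.09 -1.59]
```

```bash

python3 -m inch '{"slide":[[0.014,0,0.038],[0.014,0,0.038],[0,0,0]],"turn":[[0,0,0],[0,0,0],[0,0,0]],"grip":[0.1,0.1,0.1]}' >/dev/null
python3 bar.py
python3 -m inch '{"slide":[[0.014,0,0.038],[0,0,0],[0,0,0]],"turn":[[0,0,0],[0,0,0],[0,0,0]],"grip":[0.1,0.1,0.1]}'>/dev/null
python3 bar.py
```

```text
t 20.25 bar locker mm [ 68.8   2.  200.7] F locker [ 0.15  0.67 -1.41] T [ 0.03  0.91 -0.  ] casex [-0.003  0.001  1.   ] q [ 0.01  0.79  2.21  3.24  1.09 -1.59]
t 20.55 bar locker mm [ 69.7   2.  200.7] F locker [-0.32  0.11 -0.79] T [0.03 0.9  0.04] casex [-0.003  0.001  1.   ] q [ 0.01  0.79  2.21  3.24  1.08 -1.59]
```

```bash

python3 -m inch '{"slide":[[0.014,0,0.038],[0,0,0]],"turn":[[0,0,0],[0,0,0]],"grip":[0.1,0.1]}'>/dev/null; python3 bar.py
python3 -m inch '{"slide":[[0.014,0,0.038],[0,0,0]],"turn":[[0,0,0],[0,0,0]],"grip":[0.1,0.1]}'>/dev/null; python3 bar.py
```

```text
t 20.75 bar locker mm [ 70.7   2.  200.6] F locker [-0.62 -0.12 -1.16] T [0.03 0.89 0.  ] casex [-0.002  0.001  1.   ] q [ 0.01  0.79  2.21  3.24  1.08 -1.59]
t 20.95 bar locker mm [ 71.7   2.  200.6] F locker [-1.31  0.07 -1.61] T [0.01 0.82 0.04] casex [-0.002  0.001  1.   ] q [ 0.01  0.79  2.21  3.24  1.08 -1.59]
```

```bash

python3 -m inch '{"slide":[[0.014,0,0.038],[0,0,0]],"turn":[[0,0,0],[0,0,0]],"grip":[0.1,0.1]}'>/dev/null; python3 bar.py
python3 -m inch '{"slide":[[0,0,0],[0,0,0]],"turn":[[0,0,0],[0,0,0]],"grip":[0.1,0.1]}'>/dev/null; python3 bar.py
```

```text
t 21.15 bar locker mm [ 72.8   1.9 200.6] F locker [-2.47  0.52 -1.57] T [0.04 0.86 0.01] casex [-0.002  0.001  1.   ] q [ 0.01  0.79  2.2   3.24  1.08 -1.59]
t 21.35 bar locker mm [ 72.7   2.  200.6] F locker [-1.98 -0.55 -2.55] T [-0.01  0.88 -0.01] casex [-0.002  0.001  1.   ] q [ 0.01  0.79  2.2   3.24  1.08 -1.59]
```

```bash

python3 -m inch '{"slide":[[-0.034,0,-0.094],[-0.034,0,-0.094],[0.155,0,-0.057],[0.155,0,-0.057],[0.155,0,-0.057],[0.155,0,-0.057],[0,0,0],[0,0,0]],"turn":[[0,0,0],[0,0,0],[0,0,0],[0,0,0],[0,0,0],[0,0,0],[0,0,0],[0,0,0]],"grip":[0.1,0.1,0.1,0.1,0.1,0.1,0.1,0.1]}'>/dev/null; python3 bar.py
python3 -m inch '{"slide":[[0.028,0,0.076],[0.028,0,0.076],[0.014,0,0.038],[0.014,0,0.038],[0.014,0,0.038],[0,0,0]],"turn":[[0,0,0],[0,0,0],[0,0,0],[0,0,0],[0,0,0],[0,0,0]],"grip":[0.1,0.1,0.1,0.1,0.1,0.1]}'>/dev/null; python3 bar.py
```

```text
t 22.15 bar locker mm [ 67.7   2.  217.5] F locker [-0.28 -0.31 -0.64] T [ 0.04  0.85 -0.01] casex [-0.003  0.001  1.   ] q [ 0.01  0.75  2.22  3.25  1.05 -1.59]
t 22.75 bar locker mm [ 74.9   2.  217.2] F locker [-0.46 -0.28 -1.23] T [ 0.02  0.91 -0.05] casex [-0.003  0.001  1.   ] q [ 0.01  0.75  2.2   3.25  1.03 -1.59]
```

```bash

python3 -m inch '{"slide":[[0.014,0,0.038],[0.014,0,0.038],[0.014,0,0.038],[0.014,0,0.038],[0,0,0]],"turn":[[0,0,0],[0,0,0],[0,0,0],[0,0,0],[0,0,0]],"grip":[0.1,0.1,0.1,0.1,0.1]}'>/dev/null; python3 bar.py
python3 -m inch '{"slide":[[0.014,0,0.038],[0.014,0,0.038],[0.014,0,0.038],[0,0,0]],"turn":[[0,0,0],[0,0,0],[0,0,0],[0,0,0]],"grip":[0.1,0.1,0.1,0.1]}'>/dev/null; python3 bar.py
```

```text
t 23.25 bar locker mm [ 78.9   2.  217.3] F locker [-1.32 -0.45 -2.13] T [-0.03  0.87 -0.  ] casex [-0.003  0.001  1.   ] q [ 0.    0.75  2.19  3.25  1.02 -1.59]
t 23.65 bar locker mm [ 81.9   2.  217.3] F locker [-1.12  0.12 -1.61] T [ 0.01  0.82 -0.  ] casex [-0.002  0.001  1.   ] q [ 0.    0.75  2.18  3.24  1.01 -1.6 ]
```

```bash

python3 -m inch '{"slide":[[0.014,0,0.038],[0.014,0,0.038],[0.014,0,0.038],[0.014,0,0.038],[0.009,0,0.025],[0,0,0]],"turn":[[0,0,0],[0,0,0],[0,0,0],[0,0,0],[0,0,0],[0,0,0]],"grip":[0.1,0.1,0.1,0.1,0.1,0.1]}'>/dev/null; python3 bar.py
python3 -m inch '{"slide":[[-0.056,0,0.02],[-0.056,0,0.02],[-0.056,0,0.02],[-0.056,0,0.02],[0,0,0]],"turn":[[0,0,0],[0,0,0],[0,0,0],[0,0,0],[0,0,0]],"grip":[0.1,0.1,0.1,0.1,0.1]}'>/dev/null; python3 bar.py
```

```text
t 24.25 bar locker mm [ 86.7   2.  217.4] F locker [-3.13 -0.94 -0.52] T [ 0.03  0.71 -0.04] casex [-0.003  0.001  1.   ] q [ 0.    0.75  2.17  3.24  1.   -1.6 ]
t 24.75 bar locker mm [ 86.5   1.9 210.9] F locker [-1.28 -0.03 -1.67] T [-0.02  0.83 -0.05] casex [-0.002  0.001  1.   ] q [ 0.    0.77  2.17  3.24  1.02 -1.59]
```

Bar is at 210.9 with no upward reaction, so it is entering the notch. I'll keep lowering.

```bash

python3 -m inch '{"slide":[[-0.038,0,0.014],[-0.038,0,0.014],[-0.038,0,0.014],[-0.038,0,0.014],[0,0,0]],"turn":[[0,0,0],[0,0,0],[0,0,0],[0,0,0],[0,0,0]],"grip":[0.1,0.1,0.1,0.1,0.1]}'>/dev/null; python3 bar.py
python3 -m inch '{"slide":[[-0.038,0,0.014],[-0.038,0,0.014],[-0.038,0,0.014],[-0.038,0,0.014],[0,0,0]],"turn":[[0,0,0],[0,0,0],[0,0,0],[0,0,0],[0,0,0]],"grip":[0.1,0.1,0.1,0.1,0.1]}'>/dev/null; python3 bar.py
```

```text
t 25.25 bar locker mm [ 86.6   1.9 207.1] F locker [-1.26  0.12 -1.74] T [-0.04  0.88 -0.01] casex [-0.002  0.001  1.   ] q [ 0.    0.78  2.17  3.24  1.03 -1.59]
t 25.75 bar locker mm [ 86.7   1.9 203.1] F locker [-0.7   0.38 -0.24] T [ 0.09  0.91 -0.03] casex [-0.003  0.001  1.   ] q [ 0.    0.79  2.17  3.24  1.04 -1.59]
```

```bash

python3 -m inch '{"slide":[[-0.038,0,0.014],[-0.038,0,0.014],[-0.038,0,0.014],[0,0,0]],"turn":[[0,0,0],[0,0,0],[0,0,0],[0,0,0]],"grip":[0.1,0.1,0.1,0.1]}'>/dev/null; python3 bar.py
python3 -m inch '{"slide":[[-0.038,0,0.014],[-0.038,0,0.014],[0,0,0]],"turn":[[0,0,0],[0,0,0],[0,0,0]],"grip":[0.1,0.1,0.1]}'>/dev/null; python3 bar.py
python3 -m inch '{"slide":[[-0.038,0,0.014],[0,0,0]],"turn":[[0,0,0],[0,0,0]],"grip":[0.1,0.1]}'>/dev/null; python3 bar.py
```

```text
t 26.15 bar locker mm [ 86.6   1.9 200. ] F locker [-0.11 -0.56 -0.84] T [ 0.04  0.85 -0.01] casex [-0.002  0.001  1.   ] q [ 0.    0.8   2.17  3.24  1.04 -1.59]
t 26.45 bar locker mm [ 86.6   2.  198. ] F locker [ 0.08 -0.03 -1.39] T [0.05 0.89 0.01] casex [-0.002  0.001  1.   ] q [ 0.    0.8   2.17  3.24  1.05 -1.59]
t 26.65 bar locker mm [ 86.6   1.9 197. ] F locker [-0.44 -0.49 -1.64] T [0.03 0.86 0.01] casex [-0.002  0.001  1.   ] q [ 0.    0.8   2.17  3.24  1.05 -1.59]
```

```bash

python3 -m inch '{"slide":[[-0.038,0,0.014],[0,0,0]],"turn":[[0,0,0],[0,0,0]],"grip":[0.1,0.1]}'>/dev/null; python3 bar.py
python3 -m inch '{"slide":[[-0.038,0,0.014],[0,0,0]],"turn":[[0,0,0],[0,0,0]],"grip":[0.1,0.1]}'>/dev/null; python3 bar.py
python3 -m inch '{"slide":[[-0.038,0,0.014],[0,0,0]],"turn":[[0,0,0],[0,0,0]],"grip":[0.1,0.1]}'>/dev/null; python3 bar.py
```

```text
t 26.85 bar locker mm [ 86.6   1.9 196.1] F locker [ 0.15  0.75 -1.04] T [-0.    0.85  0.05] casex [-0.002  0.001  1.   ] q [ 0.    0.81  2.17  3.24  1.05 -1.59]
t 27.05 bar locker mm [ 86.7   1.9 195.2] F locker [-0.8  -0.36 -0.9 ] T [-0.08  0.86 -0.03] casex [-0.003  0.001  1.   ] q [ 0.    0.81  2.17  3.24  1.06 -1.59]
t 27.25 bar locker mm [ 86.8   1.9 194.8] F locker [-0.1   0.4   0.59] T [ 0.01  0.39 -0.03] casex [-0.004  0.001  1.   ] q [ 0.    0.81  2.17  3.24  1.06 -1.59]
```

The vertical force and torque changed, so the bar is seated at about z = 195 mm. I'll release, let it settle, and back out straight.

```bash

python3 -m inch '{"slide":[[0,0,0],[0,0,0],[0,0,0],[0,0,0],[0,0,0],[0,0,0],[0,0,0],[0,0,0],[0,0,0],[0,0,0],[0,0,0],[0,0,0]],"turn":[[0,0,0],[0,0,0],[0,0,0],[0,0,0],[0,0,0],[0,0,0],[0,0,0],[0,0,0],[0,0,0],[0,0,0],[0,0,0],[0,0,0]],"grip":[0.3,0.32,0.34,0.36,0.38,0.4,0.5,0.6,0.7,0.7,0.7,0.7]}' 5; python3 bar.py
python3 -m inch '{"slide":[[-0.07,0,-0.19],[-0.1,0,-0.28],[-0.14,0,-0.38],[-0.17,0,-0.47],[-0.2,0,-0.56],[-0.2,0,-0.56],[-0.2,0,-0.56],[-0.2,0,-0.56],[-0.2,0,-0.56],[-0.2,0,-0.56],[-0.2,0,-0.56],[0,0,0]],"turn":[[0,0,0],[0,0,0],[0,0,0],[0,0,0],[0,0,0],[0,0,0],[0,0,0],[0,0,0],[0,0,0],[0,0,0],[0,0,0],[0,0,0]],"grip":[0.7,0.7,0.7,0.7,0.7,0.7,0.7,0.7,0.7,0.7,0.7,0.7]}'; python3 bar.py
python3 - <<'E'
from h import *
ims=[]
for n,(r,c) in {"scene":((110,270),(250,400)),"top":((110,210),(160,285))}.items():
    im,d,W=cloud(n); a=im[r[0]:r[1],c[0]:c[1]]; ims.append(cv2.resize(a,(395,int(395*a.shape[0]/a.shape[1])),interpolation=cv2.INTER_CUBIC))
o=np.zeros((max(i.shape[0] for i in ims),790,3),np.uint8)
for k,i in enumerate(ims): o[:i.shape[0],k*395:k*395+395]=i
cv2.imwrite("pics/e.png",o[:,:,::-1])
E
```

```text
clock: 28.45
position: [0.6577, 0.0529, 0.0896]
ee_rot: [[0.339, -0.089, 0.936], [-0.029, -0.996, -0.084], [0.94, 0.001, -0.341]]
force: [1.5, 0.4, -0.3]
opening: 0.0644
grip_force: 0.0
t 28.45 bar locker mm [ 86.7   1.9 194.1] F locker [ 1.49  0.52 -0.29] T [0.   0.66 0.04] casex [-0.003  0.001  1.   ] q [ 0.    0.81  2.17  3.24  1.06 -1.59]
clock: 29.65
position: [0.5171, 0.0655, 0.0894]
ee_rot: [[0.343, -0.088, 0.935], [-0.028, -0.996, -0.083], [0.939, 0.002, -0.344]]
force: [0.5, 0.3, -0.7]
opening: 0.0645
grip_force: 0.0
t 29.65 bar locker mm [-54.1   2.2 193.9] F locker [ 0.44  0.31 -0.72] T [-0.01  0.71 -0.05] casex [0.001 0.002 1.   ] q [ 0.06  0.88  2.52  3.28  1.48 -1.54]
```

View pics/e.png

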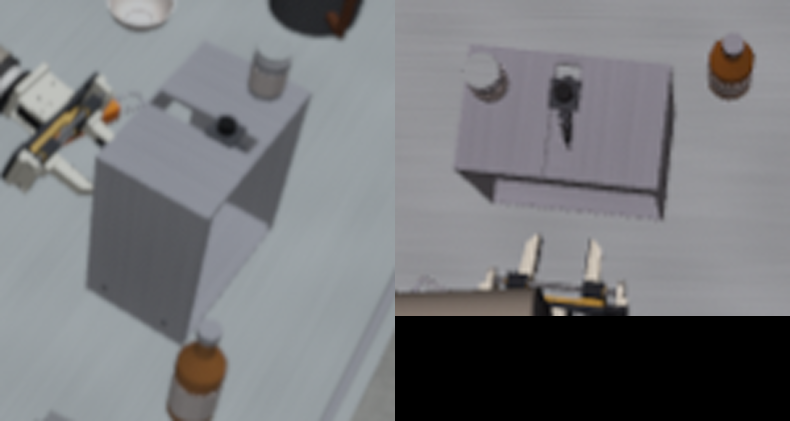

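The fingers are clear of the locker and no fallen case is visible. I'll wait for it to settle and check depths through the roof slot.

```bash

python3 -m inch '{"slide":[[-0.14,0,-0.38],[-0.14,0,-0.38],[0,0,0],[0,0,0],[0,0,0],[0,0,0],[0,0,0],[0,0,0],[0,0,0],[0,0,0],[0,0,0],[0,0,0],[0,0,0],[0,0,0],[0,0,0],[0,0,0],[0,0,0],[0,0,0],[0,0,0],[0,0,0]],"turn":[[0,0,0],[0,0,0],[0,0,0],[0,0,0],[0,0,0],[0,0,0],[0,0,0],[0,0,0],[0,0,0],[0,0,0],[0,0,0],[0,0,0],[0,0,0],[0,0,0],[0,0,0],[0,0,0],[0,0,0],[0,0,0],[0,0,0],[0,0,0]],"grip":[0.7,0.7,0.7,0.7,0.7,0.7,0.7,0.7,0.7,0.7,0.7,0.7,0.7,0.7,0.7,0.7,0.7,0.7,0.7,0.7]}' >/dev/null
python3 - <<'E'
from kin import RL,O
from h import *
f=np.load("pics/top0.npz"); 
for nm,(im,d,W) in (("before",cloud("top",f["im"],f["d"])),("now",cloud("top"))):
    l=((W-O)@RL)*1000
    m=(d>0)&(l[...,0]>0)&(l[...,0]<170)&(abs(l[...,1])<30)&(l[...,2]<255)
    k=[tuple(a.round().astype(int).tolist())+(int(c),) for a,c in zip(l[m],im.max(2)[m])]; print(nm,len(k),[q for q in k])
cv2.imwrite("pics/f.png",cv2.resize(im[110:185,165:265],(800,600),interpolation=cv2.INTER_CUBIC)[:,:,::-1])
g=np.load("pics/scene0.npz")
for nm,(im,d,W) in (("before",cloud("scene",g["im"],g["d"])),("now",cloud("scene"))):
    l=((W-O)@RL)*1000; m=(d>0)&(l[...,0]>-20)&(l[...,0]<170)&(abs(l[...,1])<110)&(l[...,2]<250)&(im.max(2)<80)
    print(nm,m.sum(), l[m].round().astype(int).tolist()[:12])
E
```

```text
before 144 [(125, 3, 255, 76), (94, 0, 209, 56), (91, 0, 203, 47), (89, 1, 193, 48), (78, 4, 226, 98), (79, 0, 224, 64), (81, -2, 214, 49), (78, 2, 206, 84), (78, -2, 210, 53), (74, 1, 207, 90), (78, 0, 191, 75), (71, 1, 205, 113), (110, 22, 7, 112), (106, 27, 3, 132), (106, 22, 4, 133), (103, 27, -5, 133), (102, 22, 4, 132), (96, 25, 8, 134), (98, 22, -2, 133), (93, 30, -2, 132), (93, 26, -2, 132), (86, 28, 11, 131), (88, 24, 4, 130), (83, 28, 6, 132), (83, 23, 8, 132), (79, 28, 3, 131), (79, 23, 4, 132), (74, 27, 3, 133), (74, 23, 5, 132), (70, 27, 3, 133), (70, 22, 6, 132), (66, 27, 0, 134), (67, 22, 0, 134), (62, 26, 0, 134), (62, 22, -2, 134), (56, 30, 2, 131), (56, 24, 8, 132), (52, 29, 1, 132), (52, 24, 3, 132), (48, 29, -3, 132), (50, 26, -12, 133), (2, -29, 237, 58), (32, 4, 6, 102), (33, 0, 0, 93), (33, -4, 4, 88), (34, -8, -1, 88), (35, -12, -3, 79), (26, 26, 0, 132), (26, 21, 4, 132), (27, 18, -1, 132), (28, 13, -2, 132), (28, 9, 1, 132), (28, 4, 2, 132), (28, 0, 2, 126), (30, -4, -7, 123), (29, -10, 7, 123), (29, -14, 8, 117), (31, -17, -2, 114), (30, -23, 7, 110), (31, 
[... 3701 characters left out ...]
41), (10, 11, 0, 141), (9, 5, 10, 141), (12, 3, -7, 141), (11, -3, 4, 141), (11, -7, 5, 140), (12, -11, -1, 141), (12, -15, 3, 140), (12, -20, 6, 139), (13, -24, 1, 139), (14, -28, 0, 139), (4, 28, -4, 140), (3, 22, 11, 133), (4, 18, 7, 136), (5, 14, 2, 139), (5, 9, 7, 139), (6, 6, 1, 140), (6, 1, 7, 139), (7, -3, 2, 139), (7, -7, 0, 139), (8, -11, 1, 139), (9, -15, -4, 139), (8, -20, 3, 139), (9, -24, 1, 139), (9, -29, 6, 139), (0, 23, -2, 138), (1, 19, -5, 140), (0, 14, 4, 135), (1, 10, 1, 139), (1, 5, 2, 142), (3, 2, -9, 134), (3, -3, -2, 129), (3, -8, 4, 136), (3, -12, 6, 139), (4, -16, 0, 131), (4, -21, 6, 135), (4, -25, 4, 138), (5, -30, 6, 138), (1, -25, -6, 137)]
before 0 []
now 0 []
```

View pics/f.png

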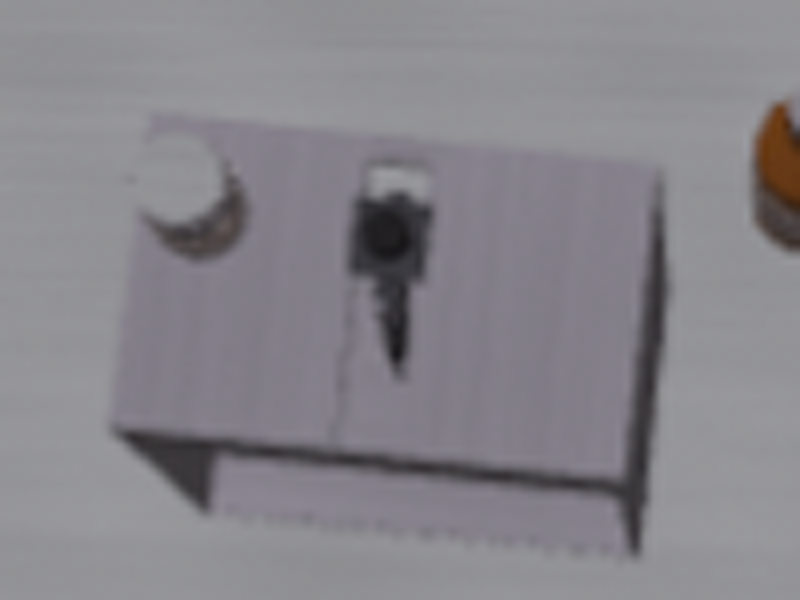

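The picture shows the case's dark box top through the slot at about (395,330), in front of the knob. By depth the box top is level at z ≈ 148 mm, the wire is at x ≈ 83 and z ≈ 200, and the keeper points match their original positions, so the keeper is closed. I'll hand the job in.

```bash
python3 -c "
from plant import manip
print(manip.finish_job())"
```

```text
the job is handed in; nothing more can be done
None
```

I handed the job in at about 32 s of the 72 s allowed: the black case hangs upright by its eye in the hook's notch with the keeper closed behind it, as far as depth readings through the roof slot show, and nothing else was touched.

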